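Sort machine feet by sole grip

ROBOT

A 6-joint arm with a two-finger parallel gripper is mounted at the origin on a cart in front of the work surface, level with it; the furniture and walls round the work are solid. World frame = base frame: x ahead of the robot, y to its left, z up, the work surface at z = 0. Lengths are in m, angles in degrees, forces in N, time in s.
With the tool pointing down it reaches from about 0.35 to 0.85 m from the base axis. Payload 8.1 kg.
Tool frame: the origin (TCP) lies midway between the tips of the shut fingers; the grasp point (between the pads) lies 19 mm behind it (r.tcp_to_grasp is the distance from the TCP to the grasp point, in m); z points along the fingers, y is the line along which they close (so a half turn about z gives the same grasp; the last joint's range is limited). The gripper opens to 93 mm and grips with 3 to 60 N. Pads are 15 mm wide; open, the fingers measure 128 mm over their backs; the gripper's body (75 mm by 188 mm) begins 65 mm behind the grasp point.
Start: joints at [68.388, 7.471, 85.268, -0, 87.261, -4.893], TCP at [0.173, 0.575, 0.219] pointing down, gripper open.
Joint ranges: [-169.43, 169.43], [-51.17, 129.36], [1.28, 143.12], [-76.62, 256.62], [0, 156.53], [-152.29, 152.29]. Speed limits (degrees/s): [136.94, 136.94, 159.86, 180, 180, 180].

INTERFACE

Orientations are given as a 3x3 rotation matrix whose columns are the frame's x, y, z axes.
In Python, from workcell import r gives the robot as it stands. The module is installed in compiled form; this text tells all that it offers.
- The arm moves only by the shell command python3 -m crank 'ROWS' [FORCE]. ROWS is JSON, a list of rows, each an object with "grip": the opening, from 0 (shut) to 1 (fully open); "linear": the shift along the tool's x, y, z normalised to -1 to 1, where 1 is 0.03 m, a list of three; "delta_rot": the turn, a rotation vector about the tool's x, y, z normalised to -1 to 1, where 1 is 90 degrees, a list of three. In form: [{"grip": grip, "linear": [tx, ty, tz], "delta_rot": [ax, ay, az]}, ...]. A call has 1 to 20 rows; each row shifts and turns the commanded pose from where the row before left it, along the tool's axes as they then stand; what a row does not reach is not made up. A row lasts 1/10 s, in which the tool goes at most 50 mm and 8.59 degrees, less where a joint would pass 70% of its speed; a pose out of reach is approached as far as the arm can. A call with a number of a shift or a turn outside -1 to 1 is refused whole. A call with a gripper value outside its range is refused whole. The fingers move at their own pace and stop on an object; FORCE is the grip in N (left out, the last holds). Time passes only in rows, so rows that do not move let the fingers close. It gives the time, the measured TCP pose, the force, the opening and the grip force at its end, in the units of the state.
- r.get_obs(): the state, without advancing time (a new reading comes with each control period).
- r.grab_frame(name): name is "side" or "top"; returns a dict with "pixels" (480x640x3 uint8, blue, green, red), "mtx" (3x3 intrinsics, pixels), "xyz" and "attitude" of the camera in the world. Camera axes: x right, y down, z forward; pixel columns grow to the right and rows downward; lengths in m; the calibration is good to about 2 mm. A picture is of the moment at which its call begins. There is no depth.
- r.finish_job(): hands the job in; it is judged then, once.
Trained networks look in a picture, given as the dict that the camera call returned (one of the last four; its "shot" number tells which), for a name from the list of things; names that differ only in an ending like _2 or _b are one class to them, and where a whole thing is asked for, a point or a joint stands for the part that bears it (a point fixed in the world has none). Each returns a list of dicts, best first, with "confidence" (0 to 1); they miss things now and then, are a little off and sometimes report something else, mostly with a low value. They report only what shows in the picture. A call takes as long as a camera call.
- r.look_for(picture, name): "location" ([row, column] in pixels, amid what is visible of it).
- r.outline_of(picture, name): "mask" (480x640 bool, what is visible of it) and "location" ([row, column] in pixels, amid what is visible of it).
The state is a dict: "time_s": time; "joint_positions": joint angles; "dq": joint speeds; "effort": joint torques, N m; "tool_pos": TCP position; "tool_rot": TCP orientation; "force": force on the tool from outside, world axes, zero at the start; "ft_torque": the same for the moment, N m; "gripper_width": opening from 0.0 (shut) to 1.0 (fully open); "finger_force": force on a finger pad.
Only numpy, scipy, OpenCV 4.12 (cv2) and the standard library are available. Lean on these libraries where they do the work, as an engineer would, in place of code of your own. Each camera call takes 0.05 s, during which the arm holds its last target. There are 200 camera calls.

TASK

Three look-alike machine feet stand on the marks of the sorting plate: drag each one along the plate, feel how hard it drags, and leave the slick one upright inside the red bay, the half-worn one inside the yellow bay and the one that grips best inside the green bay, each about in the middle of its bay. Slide the feet all the way without lifting, tipping or pressing them hard onto the plate, and leave the things beside the plate alone.

Things in the scene. Friction and masses are not known exactly. Their poses are not given: they have to be found in the camera images.
- sort_plate: Fixed aluminium sorting plate lying on the bench, 300 x 360 x 10 mm (x, y, z), flat on top, no rim. Origin: centre of its underside; x points from the row of start marks (near the robot) to the row of bays, y to the left along the rows, z up. Three look-alike machine feet stand on it, one on each mark; which foot is on which mark is unknown and the feet are not tracked.
- mark_left (a point): Centre, on the plate's top, of the left (+y) round start mark (thin black circle, 80 mm across); plate's axes. Marks lie 110 mm apart, 185 mm before the bays. On each mark a foot stands upright, its centre within 4 mm of the mark's. Each foot weighs 0.75 kg (give or take a tenth) and is round about its upright axis.
- mark_middle (a point): The same for the middle mark. Shape of every foot: black rubber sole 70 mm across and 4 mm thick, on it a steel disc 68 mm across up to 12 mm above the plate, a cone that narrows from there to 32 mm across at 18 mm, then a polished stem (friction about 0.25) 20 mm across that ends 75 mm above the plate. Pushed at the stem just above the cone it slides without tipping.
- mark_right (a point): The same for the right (-y) mark.
- bay_red (a point): Centre, on the plate's top, of the red-outlined bay (96 mm square), for the worn slick foot: sole friction on the plate about 0.06, so that 0.3 to 0.6 N drags it when it stands freely. Leftmost (+y) of the far row; plate's axes. Bay centres are 110 mm apart.
- bay_yellow (a point): The same for the yellow-outlined bay in the middle, for the half-worn foot: friction about 0.32, 1.8 to 3 N drags it.
- bay_green (a point): The same for the green-outlined bay on the right (-y), for the foot that still grips: friction about 0.8, 4.5 to 7.5 N drags it.
- tape_roll: Bystander: brown roll of sealing tape lying flat, 66 mm across, 25 mm high, standing loose on the bench beside the plate; origin at the centre of its underside.
- reagent_pink: Bystander: white dropper bottle with a pink cap, 32 mm across, 82 mm high, standing loose on the bench beside the plate; origin at the centre of its underside.
- timer: Bystander: white wind-up timer with a dark dial, 64 mm across, 39 mm high, standing loose on the bench beside the plate; origin at the centre of its underside.

How it is judged (in metres and radians):
At the end, for the whole second after the job is handed in: The slick foot stands in the red bay, the half-worn foot in the yellow bay and the gripping foot in the green bay, each upright (within 0.1 rad) on the plate with its centre within 20 mm of the bay's centre (horizontal distance between sole_p and bay_red below 0.02 m and angle between each of sole_p, sole_q, sole_r's own z axis and vertical below 0.1 rad and contact force between each of sole_p, sole_q, sole_r and sort_plate above 1 N and horizontal distance between sole_q and bay_yellow below 0.02 m and horizontal distance between sole_r and bay_green below 0.02 m); the robot touches nothing.
It fails at once if a foot is lifted: its sole rises more than 10 mm off the plate, or it leaves the plate ((z of sole_p in the frame of sort_plate above 0.022 m or z of sole_p in the frame of sort_plate below 0.006 m) or (z of sole_q in the frame of sort_plate above 0.022 m or z of sole_q in the frame of sort_plate below 0.006 m) or (z of sole_r in the frame of sort_plate above 0.022 m or z of sole_r in the frame of sort_plate below 0.006 m)).
It fails at once if a foot is tipped by more than 0.3 rad (angle between any of sole_p, sole_q, sole_r's own z axis and vertical above 0.3 rad).
It fails at once if a foot is pressed onto the plate with more than 50 N (contact force between any of sole_p, sole_q, sole_r and sort_plate above 50 N).
It fails at once if a thing beside the plate is moved by more than 15 mm (distance of any of tape_roll, reagent_pink, timer from where it was at the start of the episode above 0.015 m).
It also fails if it takes over 72 s, if anything falls off the work surface, if the arm or the gripper's body presses on something with over 40 N, if the wrist force passes 120 N, or if a joint passes its speed limit or range.

## Working session

There is one attempt and no reset: what is moved stays moved. The work goes in short steps, Python scripts to look and compute and a shell command to move; the robot and the scene stay as the last step left them, time stands still between calls to the robot, and variables do not carry over. Pictures are saved under pics/ and viewed, at most 10 in all, crops included, and the job is handed in when it is done.

```bash
mkdir -p pics
python3 - <<'E'
from workcell import r
import cv2,numpy as np
o=r.get_obs()
for k in o: print(k,np.round(o[k],3).tolist())
for n in ("top","side"):
    f=r.grab_frame(n); cv2.imwrite(f"pics/{n}0.png",f["pixels"])
    print(n,f["mtx"].tolist(),f["xyz"],np.array(f["attitude"]).round(4).tolist())
    for t in ["sort_plate","mark_left","mark_middle","mark_right","bay_red","bay_yellow","bay_green","tape_roll","reagent_pink","timer"]:
        print(t,[(np.round(d["location"],1).tolist(),round(d["confidence"],2)) for d in r.look_for(f,t)[:3]])
E
```

```text
time_s 0.0
joint_positions [68.389, 7.514, 85.328, -0.003, 87.263, -4.891]
dq [0.032, -0.004, 0.003, -0.131, -0.117, 0.082]
effort [0.0, -55.986, -49.174, 0.077, 0.036, -0.0]
tool_pos [0.172, 0.574, 0.218]
tool_rot [[-0.958, 0.288, -0.001], [0.288, 0.958, -0.002], [0.0, -0.002, -1.0]]
force [0.229, 0.624, 0.73]
ft_torque [-0.011, -0.022, 0.021]
finger_force 0.0
gripper_width 0.999
top [[566.5698677625381, 0.0, 322.16913704263743], [0.0, 566.5698677625381, 250.21921975190364], [0.0, 0.0, 1.0]] [ 0.42044049 -0.00385108  1.43061741] [[0.0116, -0.996, 0.0882], [-0.9998, -0.0128, -0.0138], [0.0148, -0.088, -0.996]]
sort_plate [([242.7, 297.9], 0.74)]
mark_left [([242.8, 302.0], 0.96)]
mark_middle [([242.2, 299.6], 0.81), ([222.1, 470.8], 0.64)]
mark_right [([240.8, 295.4], 0.82)]
bay_red [([243.9, 299.9], 0.83)]
bay_yellow [([241.7, 300.9], 0.65)]
bay_green [([241.5, 300.8], 0.65)]
tape_roll [([279.3, 464.1], 0.76)]
reagent_pink [([220.1, 169.0], 0.54), ([245.1, 297.2], 0.35)]
timer [([222.5, 470.9], 0.84)]
side [[564.3799640170324, 0.0, 329.4470794566498], [0.0, 564.3799640170324, 244.01569146801828], [0.0, 0.0, 1.0]] [0.53315188 1.23072237 0.99241084] [[-0.9999, -0.0148, 0.0071], [-0.0146, 0.6053, -0.7959], [0.0074, -0.7959, -0.6054]]
sort_plate [([273.3, 316.9], 0.94)]
mark_left []
mark_middle [([344.2, 299.4], 0.67), ([273.2, 317.6], 0.61)]
mark_right [([274.0, 321.3], 0.95)]
bay_red [([273.7, 319.0], 0.8)]
bay_yellow [([273.3, 320.0], 0.66)]
bay_green [([271.8, 319.6], 0.58), ([188.4, 350.6], 0.41), ([180.1, 305.6], 0.31)]
tape_roll [([184.4, 348.9], 0.79), ([274.6, 319.4], 0.28)]
reagent_pink [([343.7, 298.3], 0.87)]
timer [([180.7, 308.1], 0.73), ([345.1, 296.8], 0.46)]
```

View pics/top0.png

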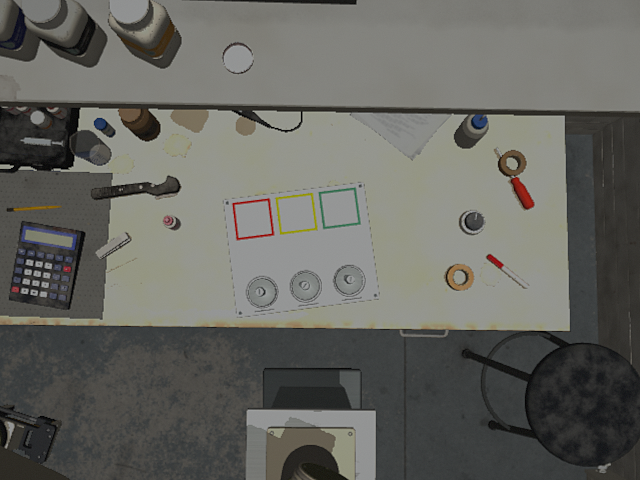

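View pics/side0.png

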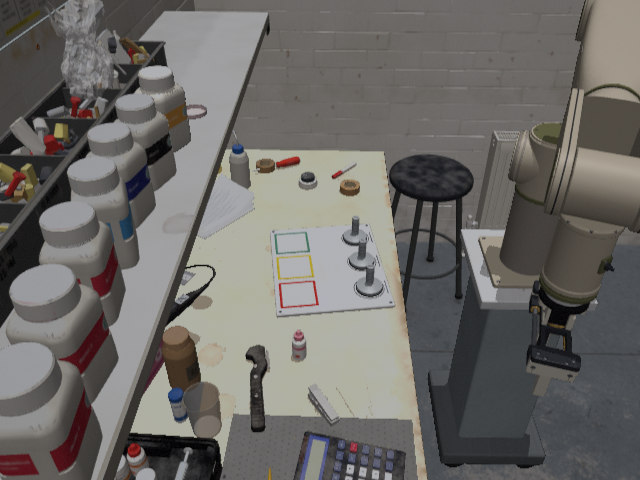

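The top view shows the plate with the bays at about (col,row) red (253,219), yellow (296,214) and green (339,208). The feet are at (262,292), (305,286) and (348,280). The side view agrees: three upright feet, with the shelf beyond the plate.

```bash
cat > h.py <<'E'
from workcell import r
import cv2,numpy as np
def pix2w(f,u,v,z):
    R=np.array(f["attitude"]);d=R@np.linalg.inv(f["mtx"])@np.array([u,v,1.]);c=np.array(f["xyz"])
    return c+d*(z-c[2])/d[2]
def bays(f):
    h=cv2.cvtColor(f["pixels"],cv2.COLOR_BGR2HSV);out={}
    H=h[...,0].astype(int);S=h[...,1]
    for n,m in dict(red=((H<6)|(H>174)),yellow=(H>22)&(H<32),green=(H>60)&(H<90)).items():
        m=(m&(S>110)).astype(np.uint8); k,l,st,c=cv2.connectedComponentsWithStats(m,connectivity=8)
        best=max((i for i in range(1,k) if 20<st[i,2]<80 and 20<st[i,3]<80),key=lambda i:st[i,2]*st[i,3]-1e3*(st[i,4]>.6*st[i,2]*st[i,3]))
        pts=np.argwhere(l==best)[:,::-1].astype(np.float32)
        q=cv2.approxPolyDP(cv2.convexHull(pts),8,True).reshape(-1,2)
        out[n]=np.mean([pix2w(f,u,v,.01) for u,v in q],0) if len(q)==4 else pix2w(f,*cv2.minAreaRect(pts)[0],.01)
    return out
E
python3 - <<'E'
from h import *
for n in("top","side"):
    f=r.grab_frame(n)
    b=bays(f); print(n,{k:v.round(4).tolist() for k,v in b.items()})
    y=b["yellow"]; ey=b["red"]-b["green"]; print("spacing",np.linalg.norm(ey)); ey/=np.linalg.norm(ey); ex=np.array([ey[1],-ey[0],0])
    print("yaw",np.degrees(np.arctan2(ex[1],ex[0])),"marks L M R",[(np.mean(list(b.values()),0)-.185*ex+s*ey).round(4).tolist() for s in(.11,0,-.11)])
    if n=="top":
        for u,v in((262,292),(305,286),(348,280)): print(pix2w(f,u,v,.015).round(4))
        for u,v in((169,220),(462,278),(471,222)): print("byst",pix2w(f,u,v,.02).round(3))
        print("plate corners",[pix2w(f,u,v,.01).round(3).tolist() for u,v in((223,199),(364,182),(380,298),(237,316))])
    else: print("shelf edge", [pix2w(f,268,25,z).round(3).tolist() for z in (.2,.4,.5)])
    cv2.imwrite("pics/c_%s.png"%n,cv2.resize(f["pixels"][170:330,200:420],None,fx=3.6,fy=3.6))
E
```

```text
Traceback (most recent call last):
  File "h.py", line 11, in bays
    best=max((i for i in range(1,k) if 20<st[i,2]<80 and 20<st[i,3]<80),key=lambda i:st[i,2]*st[i,3]-1e3*(st[i,4]>.6*st[i,2]*st[i,3]))
ValueError: max() iterable argument is empty
```

```bash
python3 - <<'E'
s=open('h.py').read()
i=s.index("def bays")
s=s[:i]+'''ROI=dict(top=(175,250,222,372),side=(228,312,268,325))
def bays(f,n):
    a,b,c,d=ROI[n]
    h=cv2.cvtColor(f["pixels"][a:b,c:d],cv2.COLOR_BGR2HSV);out={}
    H=h[...,0].astype(int);S=h[...,1]
    for k,m in dict(red=((H<8)|(H>172)),yellow=(H>20)&(H<35),green=(H>50)&(H<95)).items():
        p=np.argwhere(cv2.medianBlur((m&(S>70)).astype(np.uint8),1)>0)[:,::-1]+[c,a]
        w=np.array([pix2w(f,u,v,.01)[:2] for u,v in p])
        (cx,cy),sz,an=cv2.minAreaRect(np.float32(w*1000))
        out[k]=np.array([cx,cy,10])/1000; print(n,k,len(p),np.round(sz),round(an,1))
    return out
'''
open('h.py','w').write(s)
E
cat > m.py <<'E'
from h import *
for n in("top","side"):
    f=r.grab_frame(n)
    b=bays(f,n); print(n,{k:v.round(4).tolist() for k,v in b.items()})
    ey=b["red"]-b["green"]; print("spacing",np.linalg.norm(ey)); ey/=np.linalg.norm(ey); ex=np.array([ey[1],-ey[0],0])
    print("yaw",np.degrees(np.arctan2(ex[1],ex[0])),"marks L M R",[(np.mean(list(b.values()),0)-.185*ex+s*ey).round(4).tolist() for s in(.11,0,-.11)])
    if n=="top":
        for u,v in((262,292),(305,286),(348,280)): print(pix2w(f,u,v,.015).round(4))
        for u,v in((169,220),(462,278),(471,222)): print("byst",pix2w(f,u,v,.02).round(3))
        print("plate corners",[pix2w(f,u,v,.01).round(3).tolist() for u,v in((223,199),(364,182),(380,298),(237,316))])
    cv2.imwrite("pics/c_%s.png"%n,cv2.resize(f["pixels"][170:330,200:420],None,fx=3.6,fy=3.6))
E
python3 m.py
```

```text
top red 349 [96. 96.] 8.1
top yellow 353 [96. 96.] 8.2
top green 250 [95. 94.] 8.0
top {'red': [0.6237, 0.1526, 0.01], 'yellow': [0.6393, 0.0438, 0.01], 'green': [0.655, -0.0648, 0.01]}
spacing 0.2197002312851413
yaw 8.19091983119742 marks L M R [[0.4406, 0.1264, 0.01], [0.4563, 0.0175, 0.01], [0.4719, -0.0914, 0.01]]
[0.4395 0.1251 0.015 ]
[0.4557 0.0184 0.015 ]
[ 0.4719 -0.0888  0.015 ]
byst [0.616 0.361 0.02 ]
byst [ 0.48  -0.373  0.02 ]
byst [ 0.622 -0.398  0.02 ]
plate corners [[0.673, 0.229, 0.01], [0.722, -0.128, 0.01], [0.428, -0.17, 0.01], [0.379, 0.186, 0.01]]
side red 212 [97. 95.] 8.2
side yellow 182 [97. 95.] 8.3
side green 61 [95. 87.] 7.9
side {'red': [0.623, 0.152, 0.01], 'yellow': [0.6389, 0.043, 0.01], 'green': [0.6541, -0.0637, 0.01]}
spacing 0.21788030476961612
yaw 8.209571431221763 marks L M R [[0.4398, 0.1262, 0.01], [0.4556, 0.0173, 0.01], [0.4713, -0.0915, 0.01]]
```

View pics/c_top.png

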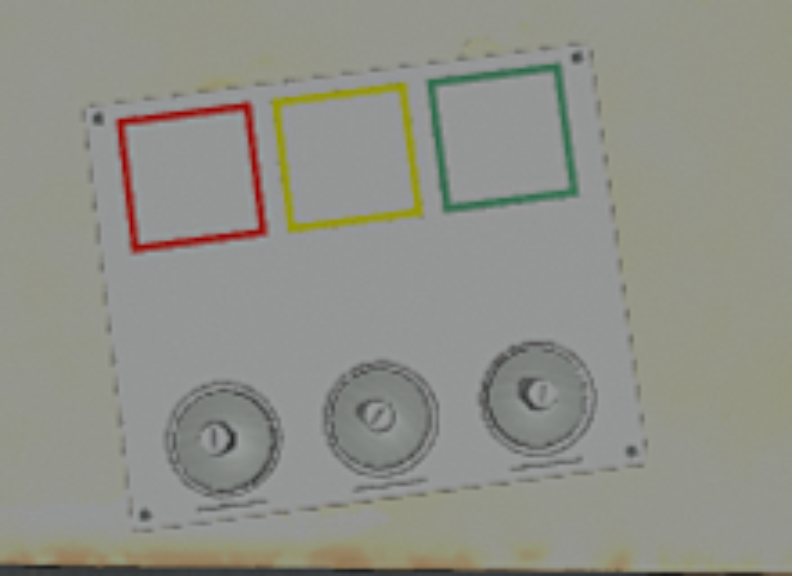

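Plate yaw is 8.2° and the bays are located to about 1 mm. The crop shows the three feet on their marks. First I turn the tool so its closing direction runs along plate x, then travel to the left foot.

```bash
python3 -m crank '[{"grip":0.7,"linear":[0,0,0],"delta_rot":[0,0,0.0905]},{"grip":0.7,"linear":[0,0,0],"delta_rot":[0,0,0.0905]},{"grip":0.7,"linear":[0,0,0],"delta_rot":[0,0,0.0905]},{"grip":0.7,"linear":[0,0,0],"delta_rot":[0,0,0.0905]},{"grip":0.7,"linear":[0,0,0],"delta_rot":[0,0,0.0905]},{"grip":0.7,"linear":[0,0,0],"delta_rot":[0,0,0.0905]},{"grip":0.7,"linear":[0,0,0],"delta_rot":[0,0,0.0905]},{"grip":0.7,"linear":[0,0,0],"delta_rot":[0,0,0.0905]}]' 6
python3 -m crank '[{"grip":0.7,"linear":[-0.945,0.395,0],"delta_rot":[0,0,0]},{"grip":0.7,"linear":[-0.945,0.395,0],"delta_rot":[0,0,0]},{"grip":0.7,"linear":[-0.945,0.395,0],"delta_rot":[0,0,0]},{"grip":0.7,"linear":[-0.945,0.395,0],"delta_rot":[0,0,0]},{"grip":0.7,"linear":[-0.945,0.395,0],"delta_rot":[0,0,0]},{"grip":0.7,"linear":[-0.945,0.395,0],"delta_rot":[0,0,0]},{"grip":0.7,"linear":[-0.945,0.395,0],"delta_rot":[0,0,0]},{"grip":0.7,"linear":[-0.945,0.395,0],"delta_rot":[0,0,0]},{"grip":0.7,"linear":[-0.945,0.395,0],"delta_rot":[0,0,0]},{"grip":0.7,"linear":[-0.945,0.395,0],"delta_rot":[0,0,0]},{"grip":0.7,"linear":[-0.945,0.395,0],"delta_rot":[0,0,0]},{"grip":0.7,"linear":[-0.945,0.395,0],"delta_rot":[0,0,0]},{"grip":0.7,"linear":[-0.945,0.395,0],"delta_rot":[0,0,0]},{"grip":0.7,"linear":[-0.945,0.395,0],"delta_rot":[0,0,0]},{"grip":0.7,"linear":[-0.945,0.395,0],"delta_rot":[0,0,0]},{"grip":0.7,"linear":[-0.945,0.395,0],"delta_rot":[0,0,0]},{"grip":0.7,"linear":[-0.945,0.395,0],"delta_rot":[0,0,0]},{"grip":0.7,"linear":[0,0,0],"delta_rot":[0,0,0]},{"grip":0.7,"linear":[0,0,0],"delta_rot":[0,0,0]}]'
cat > s.py <<'E'
from h import *
import sys
o=r.get_obs();p=np.array(o["tool_pos"]);R=np.array(o["tool_rot"])
Y=np.array([.6390,.0436]);ex=np.array([.9898,.1425]);ey=np.array([-.1425,.9898])
d=p[:2]-Y
F=np.array(o["force"]); print("t",round(o["time_s"],2),"plate(mm from yellow) ex,ey",(1e3*np.array([d@ex,d@ey])).round(1),"z",p[2].round(4),"yawY",np.degrees(np.arctan2(R[1,1],R[0,1])).round(2),"tilt",R[:2,2].round(4),"F ex,ey,z",np.round([F[:2]@ex,F[:2]@ey,F[2]],2),"w",np.round(o["gripper_width"],3),"ff",np.round(o["finger_force"],2))
E
python3 s.py
```

```text
time_s: 2.05
tool_pos: [0.1726, 0.5746, 0.2186]
tool_rot: [[-0.135, 0.991, -0.0], [0.991, 0.135, -0.0], [-0.0, -0.0, -1.0]]
force: [0.0, -0.6, 0.3]
gripper_width: 0.701
finger_force: 0.0
time_s: 3.95
tool_pos: [0.4401, 0.1257, 0.2186]
tool_rot: [[-0.139, 0.99, -0.0], [0.99, 0.139, 0.0], [0.0, -0.0, -1.0]]
force: [0.1, -0.2, -1.0]
gripper_width: 0.702
finger_force: 0.0
t 3.95 plate(mm from yellow) ex,ey [-185.1  109.6] z 0.2186 yawY 8.01 tilt [-0.0002  0.0003] F ex,ey,z [ 0.09 -0.22 -0.97] w 0.702 ff 0.0
```

```bash
python3 -m crank '[{"grip":0.7,"linear":[0,0,1],"delta_rot":[0,0,0]},{"grip":0.7,"linear":[0,0,1],"delta_rot":[0,0,0]},{"grip":0.7,"linear":[0,0,1],"delta_rot":[0,0,0]},{"grip":0.7,"linear":[0,0,1],"delta_rot":[0,0,0]},{"grip":0.7,"linear":[0,0,1],"delta_rot":[0,0,0]},{"grip":0.7,"linear":[0,0,0.8],"delta_rot":[0,0,0]},{"grip":0.5,"linear":[0,0,0.2],"delta_rot":[0,0,0]},{"grip":0.4,"linear":[0,0,0.1],"delta_rot":[0,0,0]},{"grip":0.35,"linear":[0,0,0],"delta_rot":[0,0,0]},{"grip":0.3,"linear":[0,0,0],"delta_rot":[0,0,0]}]' 6; python3 s.py
python3 - <<'E'
from h import *
f=r.grab_frame("side");cv2.imwrite("pics/s1.png",cv2.resize(f["pixels"][200:330,260:420],None,fx=4.5,fy=4.5))
E
```

```text
time_s: 4.95
tool_pos: [0.4413, 0.1264, 0.0372]
tool_rot: [[-0.142, 0.99, 0.003], [0.99, 0.142, 0.0], [0.0, 0.003, -1.0]]
force: [0.5, -0.9, -0.2]
gripper_width: 0.408
finger_force: 0.0
t 4.95 plate(mm from yellow) ex,ey [-183.9  110.2] z 0.0372 yawY 8.14 tilt [0.0025 0.0005] F ex,ey,z [ 0.38 -0.95 -0.21] w 0.408 ff 0.0
```

View pics/s1.png

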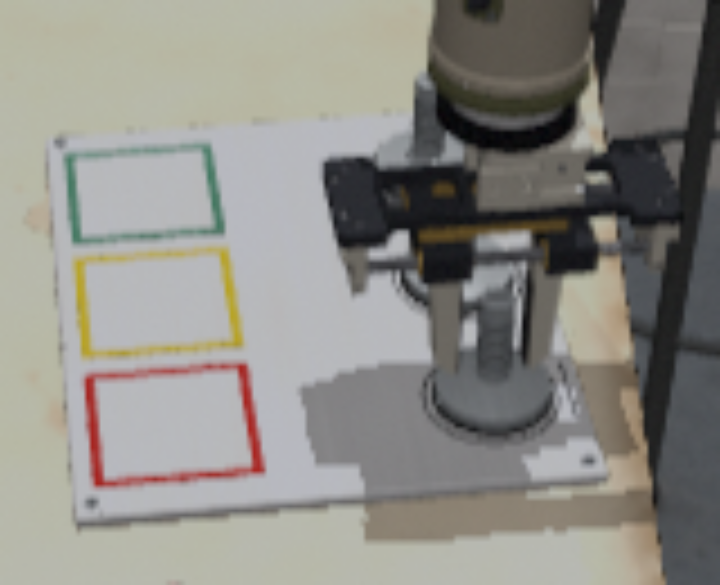

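The picture shows the left foot's stem between the fingers, with the tips just above the cone. Now I close gently and feel.

```bash
python3 -m crank '[{"grip":0.25,"linear":[0,0,0.1],"delta_rot":[0,0,0]},{"grip":0.1,"linear":[0,0,0],"delta_rot":[0,0,0]},{"grip":0.1,"linear":[0,0,0],"delta_rot":[0,0,0]},{"grip":0.1,"linear":[0,0,0],"delta_rot":[0,0,0]},{"grip":0.1,"linear":[0,0,0],"delta_rot":[0,0,0]}]' 6; python3 s.py
for i in 1; do python3 -m crank '[{"grip":0.1,"linear":[0,0.15,0],"delta_rot":[0,0,0]},{"grip":0.1,"linear":[0,0.15,0],"delta_rot":[0,0,0]},{"grip":0.1,"linear":[0,0.15,0],"delta_rot":[0,0,0]},{"grip":0.1,"linear":[0,0.15,0],"delta_rot":[0,0,0]}]' >/dev/null; python3 s.py; done
python3 -m crank '[{"grip":0.1,"linear":[0,0.15,0],"delta_rot":[0,0,0]},{"grip":0.1,"linear":[0,0.15,0],"delta_rot":[0,0,0]}]'>/dev/null; python3 s.py
python3 -m crank '[{"grip":0.1,"linear":[0,0.15,0],"delta_rot":[0,0,0]},{"grip":0.1,"linear":[0,0.15,0],"delta_rot":[0,0,0]}]'>/dev/null; python3 s.py
python3 -m crank '[{"grip":0.1,"linear":[0,0.15,0],"delta_rot":[0,0,0]},{"grip":0.1,"linear":[0,0.15,0],"delta_rot":[0,0,0]}]'>/dev/null; python3 s.py
python3 -m crank '[{"grip":0.1,"linear":[0,0.15,0],"delta_rot":[0,0,0]},{"grip":0.1,"linear":[0,0.15,0],"delta_rot":[0,0,0]}]'>/dev/null; python3 s.py
```

```text
time_s: 5.5
tool_pos: [0.4394, 0.1259, 0.0325]
tool_rot: [[-0.141, 0.99, -0.002], [0.99, 0.141, -0.0], [-0.0, -0.002, -1.0]]
force: [-5.8, 0.4, 3.9]
gripper_width: 0.214
finger_force: 6.0
t 5.5 plate(mm from yellow) ex,ey [-185.9  109.9] z 0.0325 yawY 8.12 tilt [-0.0016 -0.0002] F ex,ey,z [-5.71  1.2   3.95] w 0.214 ff 6.0
t 5.9 plate(mm from yellow) ex,ey [-168.5  109.9] z 0.0322 yawY 8.12 tilt [-0.0033 -0.0005] F ex,ey,z [-8.57  0.51  5.15] w 0.211 ff 6.0
t 6.1 plate(mm from yellow) ex,ey [-159.5  109.9] z 0.0322 yawY 8.12 tilt [-0.0033 -0.0005] F ex,ey,z [-9.08 -0.44  5.51] w 0.211 ff 6.0
t 6.3 plate(mm from yellow) ex,ey [-150.5  109.8] z 0.0322 yawY 8.12 tilt [-0.0033 -0.0005] F ex,ey,z [-8.38 -0.66  4.74] w 0.213 ff 6.0
t 6.5 plate(mm from yellow) ex,ey [-141.5  109.8] z 0.0322 yawY 8.12 tilt [-0.0033 -0.0005] F ex,ey,z [-9.26  1.45  5.41] w 0.217 ff 6.0
t 6.7 plate(mm from yellow) ex,ey [-132.5  109.8] z 0.0322 yawY 8.12 tilt [-0.0032 -0.0005] F ex,ey,z [-8.7   0.88  5.69] w 0.216 ff 6.0
```

Drag is 8.8 N under about 5 N of extra pressing, so μ≈0.7. The left foot is the gripping one and goes to green. I turn the closing axis toward the green bay and drag it diagonally.

```bash
python3 -m crank '[{"grip":0.1,"linear":[0,0,-0.02],"delta_rot":[0,0,0.0937]},{"grip":0.1,"linear":[0,0,0],"delta_rot":[0,0,0.0937]},{"grip":0.1,"linear":[0,0,0],"delta_rot":[0,0,0.0937]},{"grip":0.1,"linear":[0,0,0],"delta_rot":[0,0,0.0937]},{"grip":0.1,"linear":[0,0,0],"delta_rot":[0,0,0.0937]},{"grip":0.1,"linear":[0,0,0],"delta_rot":[0,0,0.0937]},{"grip":0.1,"linear":[0,0,0],"delta_rot":[0,0,0.0937]},{"grip":0.1,"linear":[0,0,0],"delta_rot":[0,0,0]}]' 8 >/dev/null; python3 s.py
python3 -m crank '[{"grip":0.1,"linear":[0,0.2,0],"delta_rot":[0,0,0]},{"grip":0.1,"linear":[0,0.4,0],"delta_rot":[0,0,0]},{"grip":0.1,"linear":[0,0.4,0],"delta_rot":[0,0,0]},{"grip":0.1,"linear":[0,0.4,0],"delta_rot":[0,0,0]},{"grip":0.1,"linear":[0,0.4,0],"delta_rot":[0,0,0]},{"grip":0.1,"linear":[0,0.4,0],"delta_rot":[0,0,0]},{"grip":0.1,"linear":[0,0.4,0],"delta_rot":[0,0,0]},{"grip":0.1,"linear":[0,0.4,0],"delta_rot":[0,0,0]},{"grip":0.1,"linear":[0,0.4,0],"delta_rot":[0,0,0]},{"grip":0.1,"linear":[0,0.4,0],"delta_rot":[0,0,0]}]' >/dev/null; python3 s.py
```

```text
t 7.5 plate(mm from yellow) ex,ey [-131.6  109.7] z 0.0325 yawY -51.06 tilt [-0.0009 -0.0002] F ex,ey,z [ 0.2  -0.45 -6.13] w 0.215 ff 8.0
t 8.5 plate(mm from yellow) ex,ey [-72.1  11.1] z 0.0332 yawY -50.91 tilt [-0.  0.] F ex,ey,z [ 0.18  0.6  -7.74] w 0.209 ff 8.0
```

Fz is −7.7 N, so the foot's weight is hanging in the grip by a hair. Lowering about 0.8 mm.

```bash
python3 -m crank '[{"grip":0.1,"linear":[0,0,0.02],"delta_rot":[0,0,0]},{"grip":0.1,"linear":[0,0,0.01],"delta_rot":[0,0,0]},{"grip":0.1,"linear":[0,0,0],"delta_rot":[0,0,0]}]' 5 >/dev/null; python3 s.py
python3 -m crank '[{"grip":0.1,"linear":[0,0.2,0],"delta_rot":[0,0,0]},{"grip":0.1,"linear":[0,0.3,0],"delta_rot":[0,0,0]},{"grip":0.1,"linear":[0,0.3,0],"delta_rot":[0,0,0]}]' >/dev/null; python3 s.py
```

```text
t 8.8 plate(mm from yellow) ex,ey [-71.3  11.5] z 0.0335 yawY -50.91 tilt [ 0.0028 -0.0005] F ex,ey,z [ 2.18 -4.41  0.16] w 0.215 ff 5.0
t 9.1 plate(mm from yellow) ex,ey [-60.7  -6.4] z 0.0327 yawY -50.83 tilt [-0.0017  0.0028] F ex,ey,z [-3.16  6.39  3.79] w 0.217 ff 5.0
```

```bash
python3 -m crank '[{"grip":0.1,"linear":[0,0.36,0],"delta_rot":[0,0,0]},{"grip":0.1,"linear":[0,0.36,0],"delta_rot":[0,0,0]},{"grip":0.1,"linear":[0,0.36,0],"delta_rot":[0,0,0]},{"grip":0.1,"linear":[0,0.36,0],"delta_rot":[0,0,0]},{"grip":0.1,"linear":[0,0.36,0],"delta_rot":[0,0,0]},{"grip":0.1,"linear":[0,0.36,0],"delta_rot":[0,0,0]},{"grip":0.1,"linear":[0,0.36,0],"delta_rot":[0,0,0]},{"grip":0.1,"linear":[0,0.36,0],"delta_rot":[0,0,0]},{"grip":0.1,"linear":[0,0.36,0],"delta_rot":[0,0,0]},{"grip":0.1,"linear":[0,0.3,0],"delta_rot":[0,0,0]},{"grip":0.1,"linear":[0,0,0],"delta_rot":[0,0,0]}]' 5 >/dev/null; python3 s.py
```

```text
t 10.2 plate(mm from yellow) ex,ey [ -5.2 -99.1] z 0.0328 yawY -50.89 tilt [0.0004 0.0011] F ex,ey,z [-0.56  0.37  1.45] w 0.215 ff 5.0
```

```bash
python3 -m crank '[{"grip":0.1,"linear":[0,0.2,0],"delta_rot":[0,0,0]},{"grip":0.1,"linear":[0,0.2,0],"delta_rot":[0,0,0]},{"grip":0.1,"linear":[0,0,0],"delta_rot":[0,0,0]},{"grip":0.6,"linear":[0,0,0],"delta_rot":[0,0,0]},{"grip":0.6,"linear":[0,0,0],"delta_rot":[0,0,0]},{"grip":0.6,"linear":[0,0,0],"delta_rot":[0,0,0]},{"grip":0.6,"linear":[0,0,0],"delta_rot":[0,0,0]}]' 5 >/dev/null; python3 s.py
python3 -m crank '[{"grip":0.6,"linear":[0,0,-0.6],"delta_rot":[0,0,0]},{"grip":0.6,"linear":[0,0,-1],"delta_rot":[0,0,0]},{"grip":0.6,"linear":[0,0,-1],"delta_rot":[0,0,0]},{"grip":0.6,"linear":[0,0,-0.6],"delta_rot":[0,0,0]},{"grip":0.6,"linear":[0,0,0],"delta_rot":[0,0,-0.0937]},{"grip":0.6,"linear":[0,0,0],"delta_rot":[0,0,-0.0937]},{"grip":0.6,"linear":[0,0,0],"delta_rot":[0,0,-0.0937]},{"grip":0.6,"linear":[0,0,0],"delta_rot":[0,0,-0.0937]},{"grip":0.6,"linear":[0,0,0],"delta_rot":[0,0,-0.0937]},{"grip":0.6,"linear":[0,0,0],"delta_rot":[0,0,-0.0937]},{"grip":0.6,"linear":[0,0,0],"delta_rot":[0,0,-0.0937]},{"grip":0.6,"linear":[0,0,0],"delta_rot":[0,0,0]}]'; python3 s.py
```

```text
t 10.9 plate(mm from yellow) ex,ey [   0.4 -110.1] z 0.0324 yawY -50.91 tilt [ 0.0002 -0.0002] F ex,ey,z [ 0.55 -0.66 -0.54] w 0.507 ff 0.0
time_s: 12.1
tool_pos: [0.6555, -0.0654, 0.13]
tool_rot: [[-0.144, 0.99, 0.002], [0.99, 0.144, -0.0], [-0.001, 0.001, -1.0]]
force: [0.1, 0.5, 0.2]
gripper_width: 0.599
finger_force: 0.0
t 12.1 plate(mm from yellow) ex,ey [   0.9 -110.2] z 0.13 yawY 8.26 tilt [ 0.0015 -0.0003] F ex,ey,z [0.22 0.5  0.16] w 0.599 ff 0.0
```

```bash
python3 -m crank '[{"grip":0.6,"linear":[0.367,-0.62,0],"delta_rot":[0,0,0]},{"grip":0.6,"linear":[0.367,-0.62,0],"delta_rot":[0,0,0]},{"grip":0.6,"linear":[0.367,-0.62,0],"delta_rot":[0,0,0]},{"grip":0.6,"linear":[0.367,-0.62,0],"delta_rot":[0,0,0]},{"grip":0.6,"linear":[0.367,-0.62,0],"delta_rot":[0,0,0]},{"grip":0.6,"linear":[0.367,-0.62,0],"delta_rot":[0,0,0]},{"grip":0.6,"linear":[0.367,-0.62,0],"delta_rot":[0,0,0]},{"grip":0.6,"linear":[0.367,-0.62,0],"delta_rot":[0,0,0]},{"grip":0.6,"linear":[0.367,-0.62,0],"delta_rot":[0,0,0]},{"grip":0.6,"linear":[0.367,-0.62,0],"delta_rot":[0,0,0]},{"grip":0.6,"linear":[0,0,0],"delta_rot":[0,0,0]},{"grip":0.6,"linear":[0,0,0],"delta_rot":[0,0,0]}]' >/dev/null; python3 s.py
python3 -m crank '[{"grip":0.6,"linear":[0,0,1],"delta_rot":[0,0,0]},{"grip":0.6,"linear":[0,0,1],"delta_rot":[0,0,0]},{"grip":0.6,"linear":[0,0,0.8],"delta_rot":[0,0,0]},{"grip":0.5,"linear":[0,0,0.3],"delta_rot":[0,0,0]},{"grip":0.4,"linear":[0,0,0.1],"delta_rot":[0,0,0]},{"grip":0.3,"linear":[0,0,0],"delta_rot":[0,0,0]},{"grip":0.1,"linear":[0,0,0],"delta_rot":[0,0,0]},{"grip":0.1,"linear":[0,0,0],"delta_rot":[0,0,0]},{"grip":0.1,"linear":[0,0,0],"delta_rot":[0,0,0]},{"grip":0.1,"linear":[0,0,0],"delta_rot":[0,0,0]}]' 4 >/dev/null; python3 s.py
python3 -m crank '[{"grip":0.1,"linear":[0,0.15,0],"delta_rot":[0,0,0]},{"grip":0.1,"linear":[0,0.15,0],"delta_rot":[0,0,0]},{"grip":0.1,"linear":[0,0.15,0],"delta_rot":[0,0,0]},{"grip":0.1,"linear":[0,0.15,0],"delta_rot":[0,0,0]}]'>/dev/null; python3 s.py
python3 -m crank '[{"grip":0.1,"linear":[0,0.15,0],"delta_rot":[0,0,0]},{"grip":0.1,"linear":[0,0.15,0],"delta_rot":[0,0,0]}]'>/dev/null; python3 s.py
python3 -m crank '[{"grip":0.1,"linear":[0,0.15,0],"delta_rot":[0,0,0]},{"grip":0.1,"linear":[0,0.15,0],"delta_rot":[0,0,0]}]'>/dev/null; python3 s.py
```

```text
t 13.3 plate(mm from yellow) ex,ey [-1.847e+02  1.000e-01] z 0.1294 yawY 7.98 tilt [ 0.0022 -0.0003] F ex,ey,z [-0.85  0.09  0.29] w 0.597 ff 0.0
t 14.3 plate(mm from yellow) ex,ey [-1.845e+02  1.000e-01] z 0.0334 yawY 8.12 tilt [ 0.0021 -0.0002] F ex,ey,z [ 0.43 -1.15  4.05] w 0.213 ff 4.0
t 14.7 plate(mm from yellow) ex,ey [-167.3    0.3] z 0.0321 yawY 8.12 tilt [-0.0008  0.    ] F ex,ey,z [-3.07  0.25  3.55] w 0.213 ff 4.0
t 14.9 plate(mm from yellow) ex,ey [-158.2    0.3] z 0.0321 yawY 8.12 tilt [-0.0004  0.0001] F ex,ey,z [-3.78  0.26  3.99] w 0.215 ff 4.0
t 15.1 plate(mm from yellow) ex,ey [-149.2    0.3] z 0.0322 yawY 8.12 tilt [-0.0002  0.    ] F ex,ey,z [-3.55  0.86  1.08] w 0.211 ff 4.0
```

μ≈0.32, so the middle foot is the half-worn one. It goes straight ahead to yellow, 149 mm.

```bash
python3 -m crank '[{"grip":0.1,"linear":[0,0.3,0],"delta_rot":[0,0,0]},{"grip":0.1,"linear":[0,0.4,0],"delta_rot":[0,0,0]},{"grip":0.1,"linear":[0,0.4,0],"delta_rot":[0,0,0]},{"grip":0.1,"linear":[0,0.4,0],"delta_rot":[0,0,0]},{"grip":0.1,"linear":[0,0.4,0],"delta_rot":[0,0,0]},{"grip":0.1,"linear":[0,0.4,0],"delta_rot":[0,0,0]},{"grip":0.1,"linear":[0,0.4,0],"delta_rot":[0,0,0]},{"grip":0.1,"linear":[0,0.4,0],"delta_rot":[0,0,0]},{"grip":0.1,"linear":[0,0.4,0],"delta_rot":[0,0,0]}]' >/dev/null; python3 s.py
python3 -m crank '[{"grip":0.1,"linear":[0,0.4,0],"delta_rot":[0,0,0]},{"grip":0.1,"linear":[0,0.4,0],"delta_rot":[0,0,0]},{"grip":0.1,"linear":[0,0.3,0],"delta_rot":[0,0,0]},{"grip":0.1,"linear":[0,0.2,0],"delta_rot":[0,0,0]},{"grip":0.1,"linear":[0,0,0],"delta_rot":[0,0,0]}]' >/dev/null; python3 s.py
```

```text
t 16.0 plate(mm from yellow) ex,ey [-43.7   0.2] z 0.032 yawY 8.12 tilt [-0.0002  0.0001] F ex,ey,z [-3.24  0.06  3.  ] w 0.214 ff 4.0
t 16.5 plate(mm from yellow) ex,ey [-4.3  0.1] z 0.0322 yawY 8.13 tilt [0.0013 0.0002] F ex,ey,z [ 1.42 -0.2  -2.24] w 0.217 ff 4.0
```

```bash
python3 -m crank '[{"grip":0.1,"linear":[0,0.13,0],"delta_rot":[0,0,0]},{"grip":0.1,"linear":[0,0,0],"delta_rot":[0,0,0]},{"grip":0.6,"linear":[0,0,0],"delta_rot":[0,0,0]},{"grip":0.6,"linear":[0,0,0],"delta_rot":[0,0,0]},{"grip":0.6,"linear":[0,0,0],"delta_rot":[0,0,0]},{"grip":0.6,"linear":[0,0,0],"delta_rot":[0,0,0]},{"grip":0.6,"linear":[0,0,-0.6],"delta_rot":[0,0,0]},{"grip":0.6,"linear":[0,0,-1],"delta_rot":[0,0,0]},{"grip":0.6,"linear":[0,0,-1],"delta_rot":[0,0,0]},{"grip":0.6,"linear":[0,0,-0.6],"delta_rot":[0,0,0]},{"grip":0.6,"linear":[0,0,0],"delta_rot":[0,0,0]}]' >/dev/null; python3 s.py
python3 -m crank '[{"grip":0.6,"linear":[-0.367,-0.617,0],"delta_rot":[0,0,0]},{"grip":0.6,"linear":[-0.367,-0.617,0],"delta_rot":[0,0,0]},{"grip":0.6,"linear":[-0.367,-0.617,0],"delta_rot":[0,0,0]},{"grip":0.6,"linear":[-0.367,-0.617,0],"delta_rot":[0,0,0]},{"grip":0.6,"linear":[-0.367,-0.617,0],"delta_rot":[0,0,0]},{"grip":0.6,"linear":[-0.367,-0.617,0],"delta_rot":[0,0,0]},{"grip":0.6,"linear":[-0.367,-0.617,0],"delta_rot":[0,0,0]},{"grip":0.6,"linear":[-0.367,-0.617,0],"delta_rot":[0,0,0]},{"grip":0.6,"linear":[-0.367,-0.617,0],"delta_rot":[0,0,0]},{"grip":0.6,"linear":[-0.367,-0.617,0],"delta_rot":[0,0,0]},{"grip":0.6,"linear":[0,0,0],"delta_rot":[0,0,0]},{"grip":0.6,"linear":[0,0,0],"delta_rot":[0,0,0]}]' >/dev/null; python3 s.py
```

```text
t 17.6 plate(mm from yellow) ex,ey [ 0.9 -0.3] z 0.1325 yawY 8.12 tilt [ 0.0067 -0.    ] F ex,ey,z [ 0.29 -0.18  0.52] w 0.599 ff 0.0
t 18.8 plate(mm from yellow) ex,ey [-187.2 -109.6] z 0.1274 yawY 8.06 tilt [-0.0007  0.0005] F ex,ey,z [ 0.44  0.02 -0.02] w 0.595 ff 0.0
```

```bash
python3 -m crank '[{"grip":0.6,"linear":[0,0.07,1],"delta_rot":[0,0,0]},{"grip":0.6,"linear":[0,0,1],"delta_rot":[0,0,0]},{"grip":0.6,"linear":[0,0,0.7],"delta_rot":[0,0,0]},{"grip":0.5,"linear":[0,0,0.3],"delta_rot":[0,0,0]},{"grip":0.4,"linear":[0,0,0.1],"delta_rot":[0,0,0]},{"grip":0.3,"linear":[0,0,0],"delta_rot":[0,0,0]},{"grip":0.1,"linear":[0,0,0],"delta_rot":[0,0,0]},{"grip":0.1,"linear":[0,0,0],"delta_rot":[0,0,0]},{"grip":0.1,"linear":[0,0,0],"delta_rot":[0,0,0]},{"grip":0.1,"linear":[0,0,0],"delta_rot":[0,0,0]}]' 4 >/dev/null; python3 s.py
python3 -m crank '[{"grip":0.1,"linear":[0,0.15,0],"delta_rot":[0,0,0]},{"grip":0.1,"linear":[0,0.2,0],"delta_rot":[0,0,0]},{"grip":0.1,"linear":[0,0.2,0],"delta_rot":[0,0,0]},{"grip":0.1,"linear":[0,0.2,0],"delta_rot":[0,0,0]}]'>/dev/null; python3 s.py
python3 -m crank '[{"grip":0.1,"linear":[0,0.2,0],"delta_rot":[0,0,0]},{"grip":0.1,"linear":[0,0.2,0],"delta_rot":[0,0,0]}]'>/dev/null; python3 s.py
python3 -m crank '[{"grip":0.1,"linear":[0,0.2,0],"delta_rot":[0,0,0]},{"grip":0.1,"linear":[0,0.2,0],"delta_rot":[0,0,0]}]'>/dev/null; python3 s.py
```

```text
t 19.8 plate(mm from yellow) ex,ey [-183.8 -110.2] z 0.0364 yawY 8.11 tilt [ 0.002  -0.0006] F ex,ey,z [ 0.7  -0.1   3.42] w 0.213 ff 4.0
t 20.2 plate(mm from yellow) ex,ey [-161.5 -109.8] z 0.0353 yawY 8.12 tilt [-0. -0.] F ex,ey,z [-1.85 -0.    3.56] w 0.213 ff 4.0
t 20.4 plate(mm from yellow) ex,ey [-149.6 -109.8] z 0.0352 yawY 8.13 tilt [-0.0002  0.    ] F ex,ey,z [-1.51 -0.46  3.36] w 0.214 ff 4.0
t 20.6 plate(mm from yellow) ex,ey [-137.7 -109.8] z 0.0353 yawY 8.12 tilt [-0.0002  0.    ] F ex,ey,z [-0.66  0.09  3.76] w 0.215 ff 4.0
```

The drag is about 0.7–1.8 N, so this is the slick foot. It goes left along the now empty space, then forward to red.

```bash
python3 -m crank '[{"grip":0.1,"linear":[0.1,0,0],"delta_rot":[0,0,0]},{"grip":0.1,"linear":[0.2,0,0],"delta_rot":[0,0,0]},{"grip":0.1,"linear":[0.3,0,0],"delta_rot":[0,0,0]},{"grip":0.1,"linear":[0.4,0,0],"delta_rot":[0,0,0]},{"grip":0.1,"linear":[0.4,0,0],"delta_rot":[0,0,0]},{"grip":0.1,"linear":[0.4,0,0],"delta_rot":[0,0,0]},{"grip":0.1,"linear":[0.4,0,0],"delta_rot":[0,0,0]},{"grip":0.1,"linear":[0.4,0,0],"delta_rot":[0,0,0]},{"grip":0.1,"linear":[0.4,0,0],"delta_rot":[0,0,0]},{"grip":0.1,"linear":[0.4,0,0],"delta_rot":[0,0,0]}]' 6 >/dev/null; python3 s.py
python3 -m crank '[{"grip":0.1,"linear":[0.4,0,0],"delta_rot":[0,0,0]},{"grip":0.1,"linear":[0.4,0,0],"delta_rot":[0,0,0]},{"grip":0.1,"linear":[0.4,0,0],"delta_rot":[0,0,0]},{"grip":0.1,"linear":[0.4,0,0],"delta_rot":[0,0,0]},{"grip":0.1,"linear":[0.4,0,0],"delta_rot":[0,0,0]},{"grip":0.1,"linear":[0.4,0,0],"delta_rot":[0,0,0]},{"grip":0.1,"linear":[0.4,0,0],"delta_rot":[0,0,0]},{"grip":0.1,"linear":[0.4,0,0],"delta_rot":[0,0,0]},{"grip":0.1,"linear":[0.3,0,0],"delta_rot":[0,0,0]},{"grip":0.1,"linear":[0.2,0,0],"delta_rot":[0,0,0]},{"grip":0.1,"linear":[0.1,0,0],"delta_rot":[0,0,0]},{"grip":0.1,"linear":[0,0,0],"delta_rot":[0,0,0]}]' >/dev/null; python3 s.py
```

```text
t 21.6 plate(mm from yellow) ex,ey [-138.1   -6.8] z 0.0353 yawY 8.13 tilt [-0.  0.] F ex,ey,z [-0.74 -1.72  2.3 ] w 0.211 ff 6.0
t 22.8 plate(mm from yellow) ex,ey [-137.9  106.8] z 0.0353 yawY 8.14 tilt [-0.0001  0.0006] F ex,ey,z [-0.25  2.32  3.13] w 0.213 ff 6.0
```

```bash
python3 -m crank '[{"grip":0.1,"linear":[0.1,0.2,0],"delta_rot":[0,0,0]},{"grip":0.1,"linear":[0,0.3,0],"delta_rot":[0,0,0]},{"grip":0.1,"linear":[0,0.4,0],"delta_rot":[0,0,0]},{"grip":0.1,"linear":[0,0.4,0],"delta_rot":[0,0,0]},{"grip":0.1,"linear":[0,0.4,0],"delta_rot":[0,0,0]},{"grip":0.1,"linear":[0,0.4,0],"delta_rot":[0,0,0]},{"grip":0.1,"linear":[0,0.4,0],"delta_rot":[0,0,0]},{"grip":0.1,"linear":[0,0.4,0],"delta_rot":[0,0,0]},{"grip":0.1,"linear":[0,0.4,0],"delta_rot":[0,0,0]},{"grip":0.1,"linear":[0,0.4,0],"delta_rot":[0,0,0]},{"grip":0.1,"linear":[0,0.4,0],"delta_rot":[0,0,0]},{"grip":0.1,"linear":[0,0.3,0],"delta_rot":[0,0,0]},{"grip":0.1,"linear":[0,0.15,0],"delta_rot":[0,0,0]},{"grip":0.1,"linear":[0,0.05,0],"delta_rot":[0,0,0]},{"grip":0.1,"linear":[0,0,0],"delta_rot":[0,0,0]}]' 5 >/dev/null; python3 s.py
python3 - <<'E'
from h import *
f=r.grab_frame("side");cv2.imwrite("pics/s2.png",cv2.resize(f["pixels"][200:330,240:400],None,fx=4.5,fy=4.5))
E
```

```text
t 24.3 plate(mm from yellow) ex,ey [  0.2 108.9] z 0.0351 yawY 8.11 tilt [ 0.0001 -0.    ] F ex,ey,z [ 1.17 -0.53 -0.54] w 0.212 ff 5.0
```

View pics/s2.png

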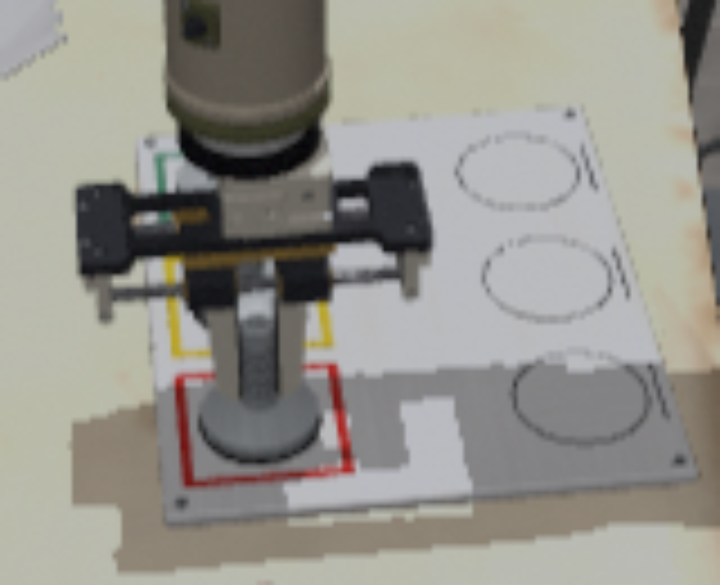

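The slick foot stands centred in the red bay (sole around (260,420) in the crop). Now I release, rise and back off to look.

```bash
python3 -m crank '[{"grip":0.3,"linear":[0,0,0],"delta_rot":[0,0,0]},{"grip":0.4,"linear":[0,0,0],"delta_rot":[0,0,0]},{"grip":0.6,"linear":[0,0,0],"delta_rot":[0,0,0]},{"grip":0.6,"linear":[0,0,0],"delta_rot":[0,0,0]},{"grip":0.6,"linear":[0,0,0],"delta_rot":[0,0,0]},{"grip":0.6,"linear":[0,0,-0.6],"delta_rot":[0,0,0]},{"grip":0.6,"linear":[0,0,-1],"delta_rot":[0,0,0]},{"grip":0.6,"linear":[0,0,-1],"delta_rot":[0,0,0]},{"grip":0.6,"linear":[0,0,-1],"delta_rot":[0,0,0]},{"grip":0.6,"linear":[0,0,-1],"delta_rot":[0,0,0]},{"grip":0.6,"linear":[0,-1,0],"delta_rot":[0,0,0]},{"grip":0.6,"linear":[0,-1,0],"delta_rot":[0,0,0]},{"grip":0.6,"linear":[0,-1,0],"delta_rot":[0,0,0]},{"grip":0.6,"linear":[0,-1,0],"delta_rot":[0,0,0]},{"grip":0.6,"linear":[0.5,-1,0],"delta_rot":[0,0,0]},{"grip":0.6,"linear":[1,-0.5,0],"delta_rot":[0,0,0]},{"grip":0.6,"linear":[1,0,0],"delta_rot":[0,0,0]},{"grip":0.6,"linear":[1,0,0],"delta_rot":[0,0,0]},{"grip":0.6,"linear":[0,0,0],"delta_rot":[0,0,0]}]' >/dev/null; python3 s.py
python3 - <<'E'
from h import *
f=r.grab_frame("top");cv2.imwrite("pics/t2.png",cv2.resize(f["pixels"][165:330,150:370],None,fx=3.6,fy=3.6))
f=r.grab_frame("side");cv2.imwrite("pics/s3.png",cv2.resize(f["pixels"][200:330,240:400],None,fx=4.5,fy=4.5))
E
```

```text
t 26.25 plate(mm from yellow) ex,ey [-165.1  217. ] z 0.1737 yawY 8.29 tilt [0.0004 0.0014] F ex,ey,z [-0.08 -0.72 -0.22] w 0.603 ff 0.0
```

View pics/t2.png

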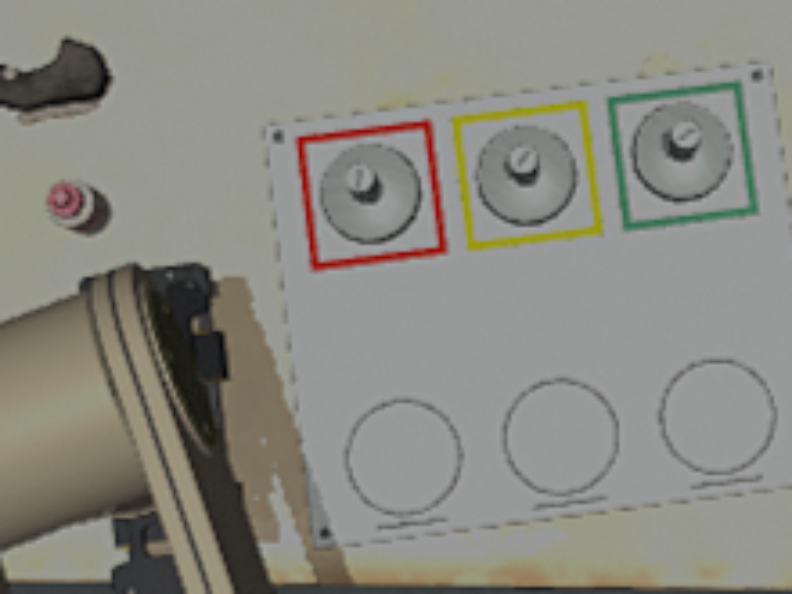

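View pics/s3.png

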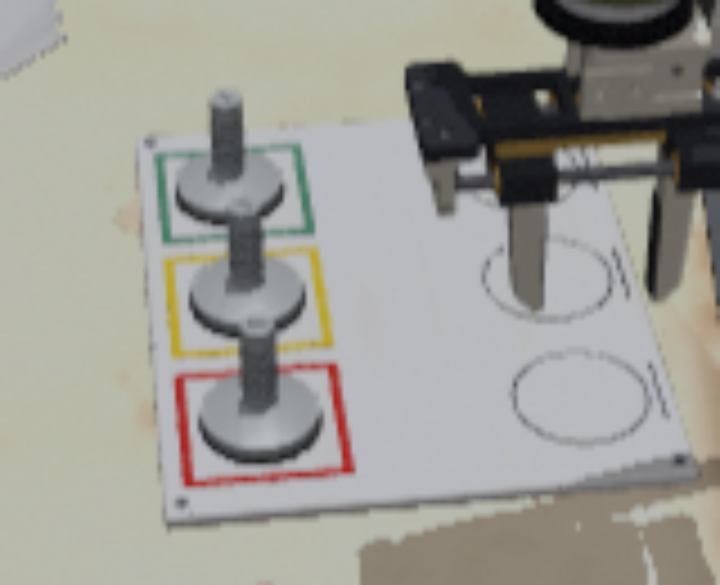

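Both views show the three feet upright and centred in their bays. In the top crop the discs are at about (371,193), (526,175) and (682,151), within a few millimetres of the bay centres. Handing in.

```bash
python3 -c "
from workcell import r
print(r.finish_job())"
```

```text
the job is handed in; nothing more can be done
None
```

I handed the job in with the slick foot in the red bay, the half-worn foot in yellow and the gripping foot in green, all upright and within a few millimetres of centre; the verdict isn't shown, and the gripping foot hung in the fingers for under a second mid-drag (TCP up about 1 mm, limit 10 mm).

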